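# Check a stencil frame with a slide rule and square it

### The arm

A 6-joint arm with a two-finger parallel gripper is mounted at the origin on the work surface. World frame = base frame: x ahead of the robot, y to its left, z up, the work surface at z = 0. Lengths are in mm, angles in rad, forces in N, time in s.
With the tool pointing down it reaches from about 350 to 975 mm from the base axis. Payload 7.1 kg.
Tool frame: the origin (TCP) lies between the finger pads; the fingertips stand 19 mm ahead of it and the grasp point (between the pads) is the TCP; z points along the fingers, y is the line along which they close (so a half turn about z gives the same grasp; the last joint's range is limited). The gripper opens to 88 mm and grips with 3 to 60 N. Pads are 20 mm wide; open, the fingers measure 115 mm over their backs; the gripper's body (75 mm by 178 mm) begins 61 mm behind the grasp point.
Start: joints at [-1.296, 0.423, 1.63, -0, 1.089, -0.019], TCP at [181.013, -598.197, 241.675] pointing down, gripper open.
Joint ranges: [-3, 3], [-0.9, 2.11], [0.09, 2.58], [-1.31, 4.45], [0.11, 2.69], [-2.54, 2.54]. Speed limits (rad/s): [2.39, 2.39, 3.01, 3.14, 3.14, 3.14].

### API

Orientations are given as a rotation vector (axis times angle).
In Python, from workcell import ctrl gives the robot as it stands.
- The arm moves only by the tool arm_command, never from a script. Its argument "series" is a list of rows, each an object with "linear": the shift along the tool's x, y, z in m, a list of three; "turn": the turn about the tool's z in rad. A call has 1 to 10 rows; each row shifts and turns the commanded pose from where the row before left it, along the tool's axes as they then stand; what a row does not reach is not made up. A row lasts 1/10 s, in which the tool goes at most 50 mm and 8.59 degrees, less where a joint would pass 70% of its speed; a pose out of reach is approached as far as the arm can. A call with a gripper value outside its range is refused whole. "jaw" is the opening, from -1 (shut) to 1 (fully open), set as the call begins (left out, the last holds). The fingers move at their own pace and stop on an object; the grip force is fixed at half the most. Time passes only in rows, so rows that do not move let the fingers close. It gives the time, the measured TCP pose, the force, the opening and the grip force at its end, in the units of the state.
- ctrl.get_obs(): the state, without advancing time (a new reading comes with each control period).
- ctrl.get_image(name): name is "scene" or "top" or "wrist"; returns a dict with "frame" (400x640x3 uint8, blue, green, red), "fx", "fy", "cx", "cy" (pixels), "rvec" (rotation vector, rad) and "tvec" (3), from world to camera coordinates, as OpenCV has them. Camera axes: x right, y down, z forward; pixel columns grow to the right and rows downward; lengths in mm; the calibration is good to about 2 mm. A picture is of the moment at which its call begins. There is no depth.
- ctrl.close_job(): hands the job in; it is judged then, once.
The state is a dict: "t": time; "qpos": joint angles; "qvel": joint speeds; "joint_torque": joint torques, N m; "ee_pos": TCP position; "orientation": TCP orientation; "ft_force": force on the tool from outside, world axes, zero at the start; "moment": the same for the moment, N m; "width": finger opening in mm; "grasp_force": force on a finger pad.
Only numpy, scipy, OpenCV 4.12 (cv2) and the standard library are available. Lean on these libraries where they do the work, as an engineer would, in place of code of your own. Each camera call takes 0.05 s, during which the arm holds its last target. There are 200 camera calls.

### The job

Check the aluminium stencil frame for squareness with the yellow slide rule: measure inside it from red corner to red corner first, then from blue to blue, each time seating the foot right into one corner and sliding the nose out until it bears gently in the opposite one. Compare the two lengths and, by the black post, rack the far bar sideways until both diagonals would be equal. Leave the rule lying flat in the frame, keep all presses on the corners light, and do not disturb the jar, can or screwdriver.

Things in the scene. Friction and masses are not known exactly. Their poses are not given: they have to be found in the camera images.
- frame: stencil frame fixed to the bench: grey base plate 250 (x) x 290 (y) x 8 mm; origin: centre of its underside, x from near bar to far bar, y along both. Four aluminium bars 25 wide, 20 tall stand on it (tops 28 above the bench) around an opening 170 (x) x 200 (y). Near bar fixed; far bar slides along y and the side bars swing with it, racking the frame like a parallelogram
- red_near (a point): inner corner of the opening at plate-top height (8 above the bench) at the near bar, +y end; a red pin head marks it on the bars
- red_far (a point): inner corner at plate-top height at the far bar, -y end (red pin head); moves with the far bar
- blue_near (a point): inner corner at plate-top height at the near bar, -y end (blue pin head)
- blue_far (a point): inner corner at plate-top height at the far bar, +y end (blue pin head); moves with the far bar
- post (a point): centre of the black post, 18 x 18, 28 to 70 above the bench (this point: 52), on a tab 35 beyond the far bar's middle line, at mid-length. It moves with the far bar along the frame's y; y = 0 in the frame's axes when square; at the start up to 14 off, either way (travel 20 each way). Dry friction of about 18 N, no spring: the bar stays where pushed, and presses under 15 N do not move it
- rule_grip (a point): slide rule, 0.4 kg, lying on the bench at first: black grip block on the rule's slide, riding over the yellow channel; 30 (along the rule) x 16 x 38 tall, 18 to 56 above the rule's underside (this point: 40), 70 mm + extension ahead of foot_tip. x along the rule from foot to nose, z up. The channel is 20 wide, 16 high. The whole rule can be carried by this block
- foot_tip (a point): axis of the rule's fixed foot, a vertical steel pin 10 in diameter, 12 behind the end of the channel; this point is 8 above the underside, the pin spans 3 to 17 above it. Properly seated it touches both walls of a corner, its axis then about 7 from the corner point
- nose_tip (a point): axis of the nose, the same kind of pin on the end of the slide, always 130 ahead of rule_grip; this point is 8 above the underside
- rule_foot: the foot pin, origin at foot_tip; it carries the pressing force of the foot
- rule_nose: the nose pin, origin at nose_tip; it carries the pressing force of the nose
- rule: the channel of the rule, origin on its underside 100 ahead of the foot axis, x from foot to nose, z up; the channel runs from 88 behind to 60 ahead of this point
- rule_slide (a joint): extension of the slide, 0 (at its stop) to 0.075 m, 0 to 15 mm at the start. Foot axis to nose axis is 200 mm + extension; a corner-to-corner diagonal is about 14 mm more (about 262 mm when square). Light friction of 0.6 N, less than the channel's on the plate when it lies there, so that drawing the block pulls the nose out while the channel stays; it stays where left
- flux_jar: squat amber jar, 68 across, 40 tall, bystander; origin centre of its underside
- spray_can: yellow spray can, 60 across, 190 tall, bystander; origin centre of its underside
- driver: screwdriver lying on the bench, bystander; origin under its middle
Not all that is in view belongs to the job. Of the things like the rule, leave any that is green or turquoise; of the rest the larger one is meant.

How it is judged (in metres and radians):
On the way, in this order (a step that is already met when the one before it is completed fails the run):
1. the rule spans the red diagonal: foot seated in one red corner, nose bearing in the other (((horizontal distance between foot_tip and red_near below 0.0095 m and horizontal distance between nose_tip and red_far below 0.0095 m) or (horizontal distance between foot_tip and red_far below 0.0095 m and horizontal distance between nose_tip and red_near below 0.0095 m)) and contact force between rule_nose and frame above 1 N), for 0.2 s.
2. the rule spans the blue diagonal: foot seated in one blue corner, nose bearing in the other (((horizontal distance between foot_tip and blue_near below 0.0095 m and horizontal distance between nose_tip and blue_far below 0.0095 m) or (horizontal distance between foot_tip and blue_far below 0.0095 m and horizontal distance between nose_tip and blue_near below 0.0095 m)) and contact force between rule_nose and frame above 1 N), for 0.2 s.
At the end, for the whole second after the job is handed in: the frame is square (post within 2.5 mm of the frame's middle line, so the diagonals agree to about 4 mm) and the rule lies flat and at rest on the plate inside the opening (y of post in the frame of frame between -0.0025 and 0.0025 m and x of rule in the frame of frame between -0.07 and 0.07 m and y of rule in the frame of frame between -0.09 and 0.09 m and z of rule in the frame of frame below 0.011 m and angle between rule's own z axis and vertical below 0.1 rad and linear speed of rule below 0.01 m/s); the robot touches nothing.
It fails at once if the rule's foot is pressed on the frame with more than 22 N (contact force between rule_foot and frame above 22 N).
It fails at once if the rule's nose is pressed on the frame with more than 22 N (contact force between rule_nose and frame above 22 N).
It fails at once if the flux jar is moved by more than 20 mm (distance of flux_jar from where it was at the start of the episode above 0.02 m).
It fails at once if the spray can is moved by more than 20 mm (distance of spray_can from where it was at the start of the episode above 0.02 m).
It fails at once if the driver is moved by more than 20 mm (distance of driver from where it was at the start of the episode above 0.02 m).
It also fails if it takes over 72 s, if anything falls off the work surface, if the arm or the gripper's body presses on something with over 40 N, if the wrist force passes 120 N, or if a joint passes its speed limit or range.

## Working session

There is one attempt and no reset: what is moved stays moved. The work goes in short steps, Python scripts to look and compute and a tool call to move; the robot and the scene stay as the last step left them, time stands still between calls to the robot, and variables do not carry over. Pictures are saved under pics/ and viewed, at most 10 in all, crops included, and the job is handed in when it is done.

Besides the shell and the picture viewer there is one more tool, called as name([rows], argument=value, ...), one row to a line, values as JSON. arm_command: Moves the arm, as the interface text tells. Its arguments: {"type":"object","properties":{"series":{"type":"array"},"jaw":{"type":"number"}},"required":["series"]}

```bash
mkdir -p pics; ls
cat > h.py <<'E'
import numpy as np, cv2
from workcell import ctrl
def img(n):
    d=ctrl.get_image(n); d['R']=cv2.Rodrigues(np.array(d['rvec'],float))[0]; d['t']=np.array(d['tvec'],float).ravel(); return d
def ray(d,u,v):
    r=d['R'].T@np.array([(u-d['cx'])/d['fx'],(v-d['cy'])/d['fy'],1]); return -d['R'].T@d['t'],r
def onz(d,u,v,z):
    c,r=ray(d,u,v); return c+r*(z-c[2])/r[2]
def proj(d,p):
    q=d['R']@np.array(p,float)+d['t']; return np.array([d['fx']*q[0]/q[2]+d['cx'],d['fy']*q[1]/q[2]+d['cy']])
E
python3 - <<'E'
from h import *
o=ctrl.get_obs(); print(o)
for n in ['top','scene']:
    d=img(n); cv2.imwrite(f'pics/{n}0.png',d['frame']); np.save(f'pics/{n}0.npy',d,allow_pickle=True)
    print(n,d['fx'],-d['R'].T@d['t'])
E
```

```text
pics
{'t': 0.0, 'qpos': array([-1.29601547e+00,  4.23847484e-01,  1.63065931e+00, -2.70664911e-05,
        1.08861129e+00, -1.89660091e-02]), 'qvel': array([-4.36134353e-05, -6.68560981e-04,  5.93550471e-06, -5.37207016e-04,
       -8.61900433e-04, -7.72139538e-04]), 'joint_torque': array([ 7.89838959e-04, -5.44616318e+01, -2.73659581e+01,  6.43986580e-02,
        2.27819884e-02, -1.35040632e-04]), 'ee_pos': array([ 180.86104147, -597.71995499,  240.90959113]), 'orientation': array([-3.10627206e+00, -4.59557899e-01,  3.42828589e-04]), 'ft_force': array([0.74688115, 0.49382638, 0.55829447]), 'moment': array([ 0.02628693, -0.03995394,  0.02618859]), 'grasp_force': 0.0, 'width': 87.81447760675498}
top 438.1691097087166 [ 181.51723223  -59.40642816 1577.99960202]
scene 444.2918526652255 [ 887.02995928 -804.54819199  934.57092082]
```

View pics/top0.png

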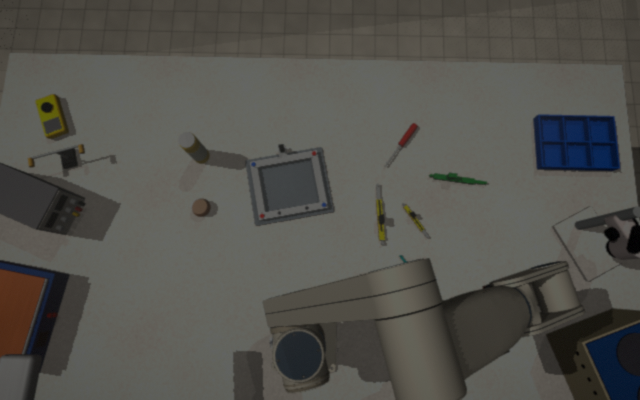

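View pics/scene0.png

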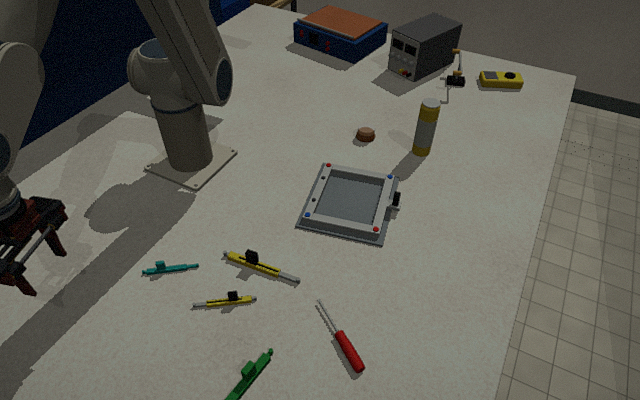

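Top view: frame centred near (288,185) with pins near (262,215 red), (317,152 red), (250,164 blue), (325,205 blue) and the black post at (282,148). The large yellow rule runs (379,187)–(382,243), with its grip near (380,220). The small yellow, green and turquoise ones are decoys. In the scene view the grip is nearer the left end (224,253), so the foot is at the robot side and the nose at (299,281).

Run:
```python
from h import *
d=np.load('pics/top0.npy',allow_pickle=True).item(); f=d['frame']
for n,p,z in [('rule foot',(382,243),10),('nose',(379,187),10),('grip',(380,220),50),('post',(282,148),70),('can base',(203,160),0),('jar',(201,208),40),('driver',(402,145),10)]:
    print(n,onz(d,*p,z).round(0))
hsv=cv2.cvtColor(f,cv2.COLOR_BGR2HSV)
sub=np.zeros(f.shape[:2],np.uint8); sub[140:230,240:335]=1
for n,m in [('red',((hsv[...,0]<8)|(hsv[...,0]>172))&(hsv[...,1]>110)),('blue',(abs(hsv[...,0].astype(int)-112)<14)&(hsv[...,1]>110))]:
    k,l,s,c=cv2.connectedComponentsWithStats((m*sub).astype(np.uint8))
    for i in range(1,k):
        if s[i,4]>2: print(n,s[i,4],c[i].round(1),onz(d,*c[i],30).round(1))
w=img('wrist'); o=ctrl.get_obs()
R=cv2.Rodrigues(o['orientation'])[0]; C=-w['R'].T@w['t']
print('cam in tool',R.T@(C-o['ee_pos']),'axes',(R.T@w['R'].T).round(3),w['fx']); print(R.round(3))
```

```text
rule foot [ 331. -268.   10.]
nose [ 535. -258.   10.]
grip [ 407. -256.   50.]
post [657.  97.  70.]
can base [626. 398.   0.]
jar [437. 381.  40.]
driver [ 698. -344.   10.]
red 10 [313.8 153. ] [653.4 -16.2  30. ]
red 12 [261.5 215.5] [416.9 164.6  30. ]
blue 9 [253. 164.] [606.6 205.1  30. ]
blue 9 [323.7 204.1] [463.4 -56.7  30. ]
cam in tool [  78.16683486   -0.44779809 -142.47199793] axes [[ 0.001 -0.958 -0.287]
 [ 1.     0.002 -0.   ]
 [ 0.001 -0.287  0.958]] 330.5892554138912
[[ 0.957  0.29  -0.   ]
 [ 0.29  -0.957  0.001]
 [ 0.    -0.001 -1.   ]]
```

arm_command([
  {"linear":[0.0316,-0.0262,0],"turn":0},
  {"linear":[0.0316,-0.0262,0],"turn":0},
  {"linear":[0.0316,-0.0262,0],"turn":0},
  {"linear":[0.0316,-0.0262,0],"turn":0},
  {"linear":[0.0316,-0.0262,0],"turn":0},
  {"linear":[0.0316,-0.0262,0],"turn":0},
  {"linear":[0.0316,-0.0262,0],"turn":0},
  {"linear":[0.0316,-0.0262,0],"turn":0},
  {"linear":[0.0316,-0.0262,0],"turn":0},
  {"linear":[0.0316,-0.0262,0],"turn":0},
], jaw=1)

```text
t: 1.15
ee_pos: [408.2, -254.4, 241.7]
orientation: [3.108, 0.46, -0.0]
ft_force: [0.4, -0.5, -0.7]
width: 87.9
grasp_force: 0.0
```

arm_command([
  {"linear":[0,0,0],"turn":0.13},
  {"linear":[0,0,0],"turn":0.12},
  {"linear":[0,0,0],"turn":0},
  {"linear":[0,0,0],"turn":0},
])

```text
t: 1.55
ee_pos: [407.5, -255.9, 241.6]
orientation: [-3.141, -0.074, 0.0]
ft_force: [0.5, -0.6, -0.1]
width: 87.9
grasp_force: 0.0
```

Run:
```python
from h import *
d=img('wrist'); cv2.imwrite('pics/w1.png',d['frame']); np.save('pics/w1.npy',d,allow_pickle=True)
o=ctrl.get_obs(); print(o['t'],o['ee_pos'],cv2.Rodrigues(o['orientation'])[0].round(3))
```

```text
1.6 [ 407.4081022  -256.05098795  241.59082045] [[ 0.999  0.046 -0.   ]
 [ 0.046 -0.999  0.   ]
 [-0.    -0.    -1.   ]]
```

View pics/w1.png

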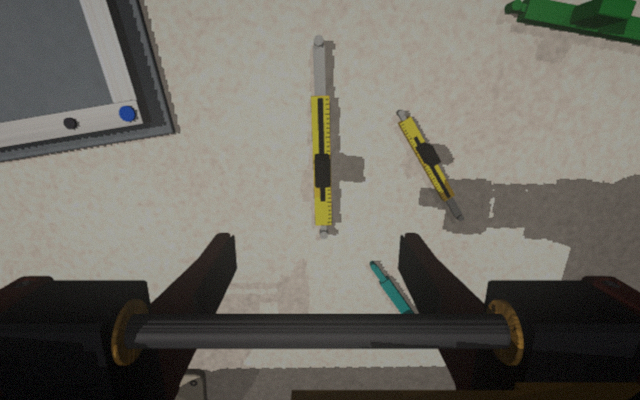

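Wrist view: nose pin top at (319,41), foot pin at (323,233), grip block around (322,168), and the blue near pin of the frame at (127,114).

Run:
```python
from h import *
d=np.load('pics/w1.npy',allow_pickle=True).item(); f=d['frame']; hsv=cv2.cvtColor(f,cv2.COLOR_BGR2HSV)
m=((abs(hsv[...,0].astype(int)-27)<8)&(hsv[...,1]>130)&(hsv[...,2]>70)).astype(np.uint8); m[:,370:]=0; m[:,:280]=0
pts=np.argwhere(m)[:,::-1]
r=cv2.minAreaRect(pts.astype(np.float32)); b=cv2.boxPoints(r); P=np.array([onz(d,*q,16)[:2] for q in b]); print(P.round(1), [np.linalg.norm(P[i]-P[i-1]).round(1) for i in range(4)])
N=onz(d,319.3,40.5,17);F=onz(d,323.3,232,17); u=(N-F)/np.linalg.norm(N-F); print('N',N,'F',F,'ext',np.linalg.norm(N-F)-200,'yaw',np.arctan2(u[1],u[0]),'grip',N-130*u)
g=f[140:215,310:335].mean(axis=2).astype(int); 
for v in range(145,195,2): print(v,g[v-140].tolist())
```

```text
[[ 488.2 -245. ]
 [ 489.5 -264.1]
 [ 344.  -275.9]
 [ 342.4 -254.5]] [np.float64(146.0), np.float64(19.1), np.float64(146.0), np.float64(21.4)]
N [ 542.34954756 -251.35860148   17.        ] F [ 333.6151527  -266.64701874   17.        ] ext 9.293533830096635 yaw 0.07311284852718762 grip [ 412.69684957 -260.8548062    17.        ]
145 [155, 154, 142, 124, 123, 121, 122, 121, 95, 48, 39, 37, 36, 53, 93, 121, 120, 112, 103, 101, 99, 98, 104, 104, 95]
147 [152, 150, 145, 124, 119, 118, 121, 122, 100, 52, 38, 35, 39, 51, 97, 124, 115, 106, 106, 110, 107, 98, 103, 96, 97]
149 [152, 149, 138, 121, 120, 123, 123, 122, 100, 62, 37, 39, 41, 52, 97, 124, 120, 121, 123, 118, 103, 99, 97, 95, 95]
151 [155, 154, 139, 122, 124, 124, 122, 124, 104, 61, 39, 42, 37, 52, 89, 122, 112, 92, 95, 94, 101, 98, 94, 100, 100]
153 [153, 153, 141, 124, 119, 109, 103, 96, 83, 54, 38, 42, 41, 45, 72, 92, 82, 93, 116, 121, 96, 90, 92, 99, 101]
155 [153, 145, 138, 123, 94, 49, 30, 35, 42, 36, 39, 34, 36, 32, 38, 32, 40, 37, 41, 61, 77, 88, 95, 101, 102]
157 [149, 150, 141, 123, 89, 43, 37, 41, 37, 35, 37, 36, 37, 37
[... 1378 characters left out ...]
101]
183 [149, 149, 150, 137, 103, 59, 44, 41, 38, 41, 41, 38, 39, 42, 39, 44, 43, 40, 44, 39, 64, 89, 95, 101, 92]
185 [142, 148, 151, 140, 107, 59, 45, 39, 40, 44, 45, 37, 34, 44, 40, 39, 42, 37, 40, 46, 63, 83, 98, 97, 96]
187 [146, 147, 151, 136, 122, 103, 79, 67, 62, 63, 52, 42, 44, 42, 40, 66, 85, 89, 96, 95, 93, 92, 95, 100, 99]
189 [149, 150, 146, 131, 119, 121, 119, 119, 119, 100, 60, 37, 41, 37, 51, 97, 126, 116, 105, 104, 102, 93, 101, 97, 98]
191 [151, 150, 145, 136, 119, 122, 114, 113, 119, 111, 76, 42, 38, 42, 53, 99, 123, 123, 121, 123, 110, 94, 100, 96, 92]
193 [155, 157, 152, 138, 128, 118, 119, 117, 124, 107, 73, 46, 36, 41, 48, 96, 127, 117, 103, 100, 100, 98, 96, 100, 94]
```

arm_command([
  {"linear":[0.0116,-0.0409,-0.005],"turn":0},
  {"linear":[0.0116,-0.0409,-0.005],"turn":0},
  {"linear":[0.0116,-0.0409,-0.005],"turn":0},
  {"linear":[0.0116,-0.0409,-0.005],"turn":0},
  {"linear":[0.0116,-0.0409,-0.005],"turn":0},
  {"linear":[0.0116,-0.0409,-0.005],"turn":0},
  {"linear":[0.0116,-0.0409,-0.005],"turn":0},
  {"linear":[0.0116,-0.0409,-0.005],"turn":0},
  {"linear":[0,0,0],"turn":0},
  {"linear":[0,0,0],"turn":0},
])

```text
t: 2.6
ee_pos: [485.9, 75.4, 281.5]
orientation: [3.14, 0.074, -0.001]
ft_force: [0.3, -0.2, 0.2]
width: 87.6
grasp_force: 0.0
```

Run:
```python
from h import *
d=img('wrist'); cv2.imwrite('pics/w2.png',d['frame']); np.save('pics/w2.npy',d,allow_pickle=True)
f=d['frame']; hsv=cv2.cvtColor(f,cv2.COLOR_BGR2HSV)
o=ctrl.get_obs(); print(o['t'],o['ee_pos'])
for n,m in [('red',((hsv[...,0]<8)|(hsv[...,0]>172))&(hsv[...,1]>130)),('blue',(abs(hsv[...,0].astype(int)-112)<14)&(hsv[...,1]>130))]:
    k,l,s,c=cv2.connectedComponentsWithStats(m.astype(np.uint8))
    for i in range(1,k):
        if s[i,4]>25: print(n,s[i,4],c[i].round(1),onz(d,*c[i],30).round(1))
```

```text
2.65 [485.60279483  74.58859671 281.3681288 ]
red 190 [408.1  16.7] [652.7 -13.7  30. ]
red 110 [243.7 217.1] [416.2 165.3  30. ]
red 41 [606.6 279.1] [ 351.1 -320.3   30. ]
blue 165 [203.8  52.6] [606.6 206.2  30. ]
blue 97 [421. 190.] [462.5 -54.1  30. ]
```

View pics/w2.png

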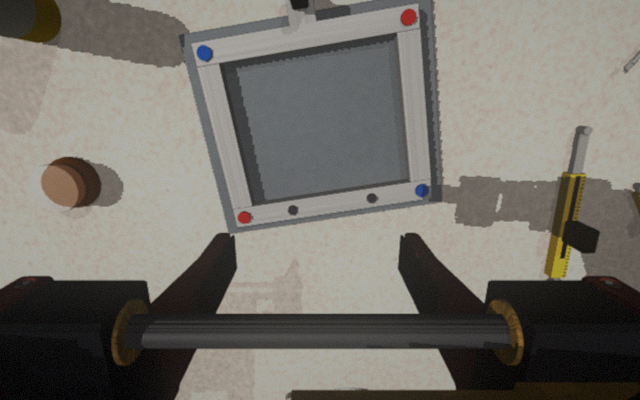

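Wrist view: opening corners near (222,62), (396,40), (408,182), (250,203), and pin heads red (408,17)/(244,217), blue (204,53)/(421,190). From the pins the frame yaw is about 0.208 and the rack looks small. Next: grasp the rule.

arm_command([
  {"linear":[-0.0098,0.0369,0.0133],"turn":0},
  {"linear":[-0.0098,0.0369,0.0133],"turn":0},
  {"linear":[-0.0098,0.0369,0.0133],"turn":0},
  {"linear":[-0.0098,0.0369,0.0133],"turn":0},
  {"linear":[-0.0098,0.0369,0.0133],"turn":0},
  {"linear":[-0.0098,0.0369,0.0133],"turn":0},
  {"linear":[-0.0098,0.0369,0.0133],"turn":0},
  {"linear":[-0.0098,0.0369,0.0133],"turn":0},
  {"linear":[-0.0098,0.0369,0.0133],"turn":-0.027},
  {"linear":[0,0,0],"turn":0},
])

```text
t: 3.65
ee_pos: [409.7, -264.7, 160.5]
orientation: [-3.139, -0.103, 0.003]
ft_force: [-0.1, 0.4, -0.1]
width: 87.5
grasp_force: 0.0
```

arm_command([
  {"linear":[0,0,0.03],"turn":0},
  {"linear":[0,0,0.03],"turn":0},
  {"linear":[0,0,0],"turn":0},
  {"linear":[0,0,0],"turn":0},
])

```text
t: 4.05
ee_pos: [411.7, -260.6, 102.2]
orientation: [-3.139, -0.11, 0.002]
ft_force: [-0.2, -0.5, -0.1]
width: 88.3
grasp_force: 0.0
```

Run:
```python
from h import *
d=img('wrist'); cv2.imwrite('pics/w3.png',d['frame']); np.save('pics/w3.npy',d,allow_pickle=True)
o=ctrl.get_obs(); R=cv2.Rodrigues(o['orientation'])[0]; print(o['t'],o['ee_pos'],o['qpos'],R[:2,0])
```

```text
4.1 [ 412.43123636 -260.92567012  102.89122653] [-5.88476903e-01  4.48306730e-01  2.01551433e+00  2.09491816e-05
  6.77314544e-01  9.11965394e-01] [0.99752725 0.07027977]
```

View pics/w3.png

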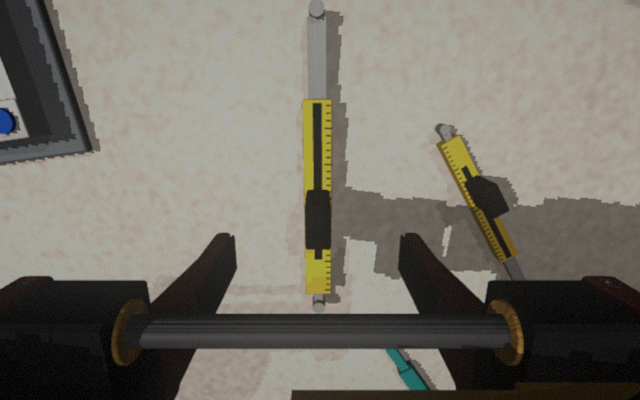

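Closer view: nose pin top (317,9), foot pin top (318,301), grip block (318,220), centred between the fingers.

Run:
```python
from h import *
d=np.load('pics/w3.npy',allow_pickle=True).item()
p=np.array([412.4,-260.9]); x=np.array([.9975,.0703]); y=np.array([.0703,-.9975])
for n,q,z in [('nose',(317,9),17),('foot',(318.5,301),17),('chan rear',(318,294),16),('chan front',(317,99),16),('grip rear top',(318,248),56),('grip front bot',(318,190),18),('midgrip',(318,222),56)]:
    w=onz(d,*q,z)[:2]-p; print(n,(w@x).round(1),(w@y).round(1))
```

```text
nose 130.2 -0.9
foot -76.2 0.5
chan rear -70.5 0.1
chan front 77.3 -0.8
grip rear top -11.7 -0.1
grip front bot 15.4 -0.0
midgrip 5.6 -0.1
```

arm_command([
  {"linear":[0,0,0.03],"turn":0},
  {"linear":[0,0,0.02],"turn":0},
  {"linear":[0,0,0.008],"turn":0},
  {"linear":[0,0,0],"turn":0},
  {"linear":[0,0,0],"turn":0},
])

```text
t: 4.6
ee_pos: [413.1, -261.0, 45.1]
orientation: [3.139, 0.111, 0.002]
ft_force: [0.2, 0.3, -0.0]
width: 87.6
grasp_force: 0.0
```

arm_command([
  {"linear":[0,0,0],"turn":0},
  {"linear":[0,0,0],"turn":0},
  {"linear":[0,0,0],"turn":0},
  {"linear":[0,0,0],"turn":0},
  {"linear":[0,0,0],"turn":0},
  {"linear":[0,0,0],"turn":0},
  {"linear":[0,0,0],"turn":0},
  {"linear":[0,0,0],"turn":0},
], jaw=-1)

```text
t: 5.4
ee_pos: [412.4, -260.6, 43.9]
orientation: [-3.14, -0.111, 0.0]
ft_force: [0.3, 0.7, 0.2]
width: 27.6
grasp_force: 0.0
```

arm_command([
  {"linear":[0,0,-0.01],"turn":0},
  {"linear":[0,0,-0.03],"turn":0},
  {"linear":[0,0,-0.04],"turn":0},
  {"linear":[0,0,-0.02],"turn":0},
  {"linear":[0,0,0],"turn":0},
])

```text
t: 5.9
ee_pos: [413.8, -261.5, 146.8]
orientation: [3.136, 0.111, 0.007]
ft_force: [0.5, -0.8, -4.3]
width: 15.9
grasp_force: 30.0
```

Run:
```python
from h import *
d=img('wrist'); cv2.imwrite('pics/w4.png',d['frame'])
o=ctrl.get_obs(); R=cv2.Rodrigues(o['orientation'])[0]; print(o['t'],o['ee_pos'],o['qpos'],R[:2,0],o['ft_force'],o['width'])
```

```text
5.95 [ 412.84638018 -260.89253794  145.06811853] [-5.87940991e-01  3.71647001e-01  1.99740007e+00  8.61694115e-07
  7.69805758e-01  9.12073564e-01] [0.99749359 0.07072371] [ 0.80523816 -0.00801566 -5.21803111] 15.535021504797701
```

View pics/w4.png

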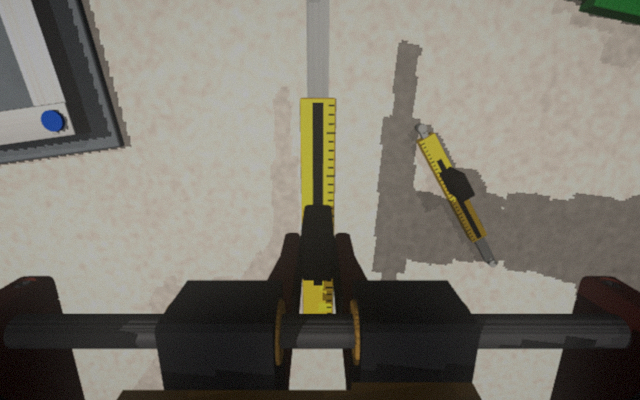

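The view shows the block pinched near its top by the fingertips, since they closed during the lift. I'll set it down and regrip lower.

arm_command([
  {"linear":[0,0,0.03],"turn":0},
  {"linear":[0,0,0.03],"turn":0},
  {"linear":[0,0,0.01],"turn":0},
  {"linear":[0,0,0],"turn":0},
  {"linear":[0,0,0],"turn":0},
])

```text
t: 6.45
ee_pos: [412.3, -260.6, 73.8]
orientation: [-3.139, -0.111, 0.001]
ft_force: [-0.5, -0.7, -4.6]
width: 15.6
grasp_force: 30.0
```

arm_command([
  {"linear":[0,0,0.002],"turn":0},
  {"linear":[0,0,0.002],"turn":0},
  {"linear":[0,0,0],"turn":0},
  {"linear":[0,0,0],"turn":0},
])

```text
t: 6.85
ee_pos: [412.6, -260.7, 70.4]
orientation: [3.139, 0.111, 0.001]
ft_force: [0.1, 0.2, -4.6]
width: 15.5
grasp_force: 30.0
```

arm_command([
  {"linear":[0,0,0.002],"turn":0},
  {"linear":[0,0,0.002],"turn":0},
  {"linear":[0,0,0],"turn":0},
])

```text
t: 7.15
ee_pos: [412.2, -260.5, 65.7]
orientation: [-3.139, -0.111, 0.001]
ft_force: [0.4, 0.6, -4.0]
width: 15.6
grasp_force: 30.0
```

arm_command([
  {"linear":[0,0,0.002],"turn":0},
  {"linear":[0,0,0.001],"turn":0},
  {"linear":[0,0,0],"turn":0},
])

```text
t: 7.45
ee_pos: [413.0, -261.0, 63.6]
orientation: [3.139, 0.111, 0.002]
ft_force: [0.1, 0.8, 3.4]
width: 15.8
grasp_force: 30.0
```

arm_command([
  {"linear":[0,0,0],"turn":0},
  {"linear":[0,0,0],"turn":0},
  {"linear":[0,0,0.01],"turn":0},
  {"linear":[0,0,0.009],"turn":0},
  {"linear":[0,0,0],"turn":0},
], jaw=0)

```text
t: 7.95
ee_pos: [411.4, -260.0, 42.4]
orientation: [-3.138, -0.111, 0.004]
ft_force: [0.0, -0.4, -0.5]
width: 43.9
grasp_force: 0.0
```

arm_command([
  {"linear":[0,0,0],"turn":0},
  {"linear":[0,0,0],"turn":0},
  {"linear":[0,0,0],"turn":0},
  {"linear":[0,0,0],"turn":0},
  {"linear":[0,0,0],"turn":0},
  {"linear":[0,0,0],"turn":0},
  {"linear":[0,0,0],"turn":0},
  {"linear":[0,0,0],"turn":0},
], jaw=-1)

```text
t: 8.75
ee_pos: [412.6, -260.8, 44.1]
orientation: [3.139, 0.111, 0.001]
ft_force: [-0.8, -1.0, 2.1]
width: 15.8
grasp_force: 30.0
```

arm_command([
  {"linear":[-0.005,0,0],"turn":0},
  {"linear":[-0.005,0,0],"turn":0},
  {"linear":[-0.005,0,0],"turn":0},
  {"linear":[0,0,0],"turn":0},
  {"linear":[0,0,0],"turn":0},
])

```text
t: 9.25
ee_pos: [397.2, -261.9, 44.2]
orientation: [3.139, 0.111, 0.0]
ft_force: [0.2, -0.7, 5.4]
width: 15.6
grasp_force: 30.0
```

arm_command([
  {"linear":[0,0,-0.02],"turn":0},
  {"linear":[0,0,-0.04],"turn":0},
  {"linear":[0,0,-0.02],"turn":0},
  {"linear":[0,0,0],"turn":0},
])

```text
t: 9.65
ee_pos: [398.2, -262.1, 125.6]
orientation: [3.138, 0.111, 0.004]
ft_force: [-0.1, 0.3, -4.7]
width: 15.8
grasp_force: 30.0
```

arm_command([
  {"linear":[0.01314,-0.03535,0],"turn":0},
  {"linear":[0.01314,-0.03535,0],"turn":0},
  {"linear":[0.01314,-0.03535,0],"turn":0},
  {"linear":[0.01314,-0.03535,0],"turn":0},
  {"linear":[0.01314,-0.03535,0],"turn":0},
  {"linear":[0.01314,-0.03535,0],"turn":0},
  {"linear":[0.01314,-0.03535,0],"turn":0},
  {"linear":[0.01314,-0.03535,0],"turn":0},
  {"linear":[0.01314,-0.03535,0],"turn":0},
  {"linear":[0.01314,-0.03535,0],"turn":0},
])

```text
t: 10.65
ee_pos: [502.1, 101.7, 121.8]
orientation: [3.139, 0.112, -0.006]
ft_force: [0.9, -0.9, -3.3]
width: 16.0
grasp_force: 30.0
```

arm_command([
  {"linear":[0,0,0],"turn":0.1222},
  {"linear":[0,0,0],"turn":0.1222},
  {"linear":[0,0,0],"turn":0.1222},
  {"linear":[0,0,0],"turn":0.1222},
  {"linear":[0,0,0],"turn":0.1222},
  {"linear":[0,0,0],"turn":0.1222},
  {"linear":[0,0,0],"turn":0},
  {"linear":[0,0,0],"turn":0},
  {"linear":[0,0,0],"turn":0},
])

```text
t: 11.55
ee_pos: [502.9, 100.2, 123.1]
orientation: [2.971, -1.018, -0.002]
ft_force: [0.5, -0.7, -5.0]
width: 15.7
grasp_force: 30.0
```

Run:
```python
from h import *
d=img('wrist'); cv2.imwrite('pics/w5.png',d['frame']); np.save('pics/w5.npy',d,allow_pickle=True)
o=ctrl.get_obs(); R=cv2.Rodrigues(o['orientation'])[0]; print(o['t'],o['ee_pos'],o['qpos'],np.arctan2(R[1,0],R[0,0]),o['ft_force'],o['width'])
```

```text
11.6 [503.10210588 100.16158345 123.38559445] [1.73317695e-01 4.39781082e-01 1.95278300e+00 1.83833962e-06
 7.50136363e-01 2.40466035e+00] -0.6605479798135667 [-0.13923259  0.1495124  -4.08844655] 15.960709796782005
```

View pics/w5.png

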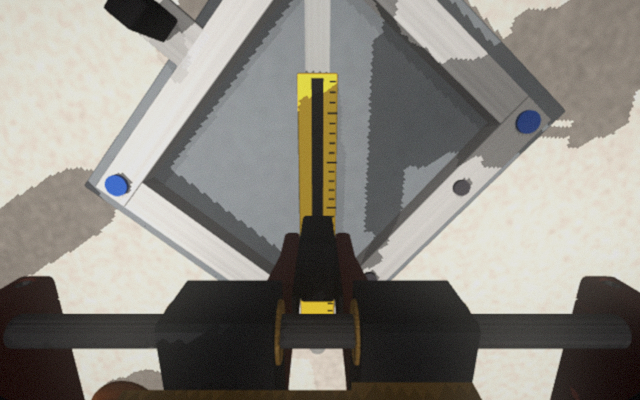

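The rule hangs over the opening along the red diagonal, with blue pins at (116,185) and (528,122). The foot should sit about 15 mm out of the red near corner.

Run:
```python
from h import *
d=np.load('pics/w5.npy',allow_pickle=True).item(); f=d['frame']; hsv=cv2.cvtColor(f,cv2.COLOR_BGR2HSV)
m=(abs(hsv[...,0].astype(int)-112)<14)&(hsv[...,1]>130)
k,l,s,c=cv2.connectedComponentsWithStats(m.astype(np.uint8))
for i in range(1,k):
    if s[i,4]>25: print(s[i,4],c[i].round(1),onz(d,*c[i],30).round(1))
```

```text
401 [528.1 121.3] [462.5 -55.   30. ]
345 [115.7 185.1] [606.9 206.1  30. ]
```

arm_command([
  {"linear":[0,0,0.03],"turn":0},
  {"linear":[0,0,0.025],"turn":0},
  {"linear":[0,0,0.01],"turn":0},
  {"linear":[0,0,0.003],"turn":0},
  {"linear":[0,0,0],"turn":0},
  {"linear":[0,0,0],"turn":0},
])

```text
t: 12.2
ee_pos: [504.3, 100.4, 56.9]
orientation: [-2.97, 1.021, -0.002]
ft_force: [-0.2, 0.1, -4.1]
width: 16.0
grasp_force: 30.0
```

arm_command([
  {"linear":[-0.004,0,0],"turn":0},
  {"linear":[-0.004,0,0],"turn":0},
  {"linear":[-0.003,0,0],"turn":0},
  {"linear":[-0.001,0,0],"turn":0},
  {"linear":[0,0,0],"turn":0},
])

```text
t: 12.7
ee_pos: [493.9, 107.8, 56.1]
orientation: [-2.971, 1.021, -0.0]
ft_force: [-0.2, 0.5, -4.1]
width: 16.0
grasp_force: 30.0
```

arm_command([
  {"linear":[-0.001,0,0],"turn":0},
  {"linear":[0,0,0],"turn":0},
])

```text
t: 12.9
ee_pos: [493.2, 108.3, 56.0]
orientation: [2.971, -1.022, -0.0]
ft_force: [-0.1, -0.2, -4.6]
width: 15.7
grasp_force: 30.0
```

arm_command([
  {"linear":[-0.001,0,0],"turn":0},
  {"linear":[0,0,0],"turn":0},
])

```text
t: 13.1
ee_pos: [492.5, 108.9, 56.0]
orientation: [-2.971, 1.022, -0.0]
ft_force: [0.3, -0.3, -5.1]
width: 15.8
grasp_force: 30.0
```

arm_command([
  {"linear":[-0.001,0,0],"turn":0},
  {"linear":[0,0,0],"turn":0},
])

```text
t: 13.3
ee_pos: [491.7, 109.5, 56.0]
orientation: [-2.971, 1.022, -0.0]
ft_force: [-0.2, 0.6, -5.4]
width: 16.3
grasp_force: 30.0
```

arm_command([
  {"linear":[-0.001,0,0],"turn":0},
  {"linear":[0,0,0],"turn":0},
])

```text
t: 13.5
ee_pos: [490.9, 110.1, 56.0]
orientation: [-2.971, 1.022, -0.0]
ft_force: [0.4, 1.0, -4.9]
width: 15.9
grasp_force: 30.0
```

arm_command([
  {"linear":[-0.0005,0,0],"turn":0},
  {"linear":[0,0,0],"turn":0},
])

```text
t: 13.7
ee_pos: [490.5, 110.4, 56.0]
orientation: [-2.971, 1.022, -0.0]
ft_force: [0.5, 0.3, -4.2]
width: 15.9
grasp_force: 30.0
```

arm_command([
  {"linear":[-0.001,0,0],"turn":0},
  {"linear":[0,0,0],"turn":0},
])

```text
t: 13.9
ee_pos: [489.8, 111.0, 56.0]
orientation: [-2.971, 1.021, -0.0]
ft_force: [0.8, -0.6, -4.7]
width: 16.2
grasp_force: 30.0
```

arm_command([
  {"linear":[-0.0007,0,0],"turn":0},
  {"linear":[0,0,0],"turn":0},
])

```text
t: 14.1
ee_pos: [489.7, 111.3, 56.1]
orientation: [-2.971, 1.021, -0.002]
ft_force: [3.3, -2.8, -5.1]
width: 16.2
grasp_force: 30.0
```

arm_command([
  {"linear":[-0.0007,0,0],"turn":0},
  {"linear":[0,0,0],"turn":0},
])

```text
t: 14.3
ee_pos: [489.7, 111.5, 56.3]
orientation: [-2.971, 1.02, -0.004]
ft_force: [4.0, -3.9, -5.0]
width: 15.8
grasp_force: 30.0
```

arm_command([
  {"linear":[0.0005,0,0.001],"turn":0},
  {"linear":[0,0,0.001],"turn":0},
  {"linear":[0,0,0.001],"turn":0},
  {"linear":[0,0,0],"turn":0},
])

```text
t: 14.7
ee_pos: [489.8, 111.4, 53.3]
orientation: [-2.971, 1.021, -0.002]
ft_force: [2.0, -4.0, -2.4]
width: 16.1
grasp_force: 30.0
```

arm_command([
  {"linear":[0,0,0.0007],"turn":0},
  {"linear":[0,0,0],"turn":0},
])

```text
t: 14.9
ee_pos: [489.8, 111.4, 52.7]
orientation: [-2.971, 1.021, -0.002]
ft_force: [4.1, -3.9, -1.0]
width: 16.0
grasp_force: 30.0
```

arm_command([
  {"linear":[0,0,0.0007],"turn":0},
  {"linear":[0,0,0],"turn":0},
])

```text
t: 15.1
ee_pos: [489.8, 111.4, 52.2]
orientation: [-2.971, 1.021, -0.002]
ft_force: [3.4, -4.9, 1.7]
width: 16.1
grasp_force: 30.0
```

arm_command([
  {"linear":[0.002,0,0],"turn":0},
  {"linear":[0.004,0,0],"turn":0},
  {"linear":[0.006,0,0],"turn":0},
  {"linear":[0.006,0,0],"turn":0},
  {"linear":[0.006,0,0],"turn":0},
  {"linear":[0.006,0,0],"turn":0},
  {"linear":[0.006,0,0],"turn":0},
  {"linear":[0.004,0,0],"turn":0},
  {"linear":[0.002,0,0],"turn":0},
  {"linear":[0,0,0],"turn":0},
])

```text
t: 16.1
ee_pos: [522.7, 85.8, 52.2]
orientation: [-2.97, 1.022, -0.001]
ft_force: [0.1, -0.6, 4.9]
width: 15.7
grasp_force: 30.0
```

arm_command([
  {"linear":[0.001,0,0],"turn":0},
  {"linear":[0.001,0,0],"turn":0},
  {"linear":[0,0,0],"turn":0},
])

```text
t: 16.4
ee_pos: [524.0, 84.7, 52.2]
orientation: [-2.97, 1.021, -0.001]
ft_force: [-0.0, -0.6, 5.9]
width: 15.6
grasp_force: 30.0
```

arm_command([
  {"linear":[0.001,0,0],"turn":0},
  {"linear":[0.001,0,0],"turn":0},
  {"linear":[0.001,0,0],"turn":0},
  {"linear":[0,0,0],"turn":0},
])

```text
t: 16.8
ee_pos: [526.4, 82.9, 52.2]
orientation: [-2.97, 1.021, -0.001]
ft_force: [-0.2, 1.1, 4.9]
width: 16.0
grasp_force: 30.0
```

arm_command([
  {"linear":[0.001,0,0],"turn":0},
  {"linear":[0.0005,0,0],"turn":0},
  {"linear":[0,0,0],"turn":0},
])

```text
t: 17.1
ee_pos: [527.1, 82.3, 52.1]
orientation: [-2.97, 1.022, 0.001]
ft_force: [-2.3, 2.5, 6.8]
width: 15.7
grasp_force: 30.0
```

arm_command([
  {"linear":[0.001,0,0],"turn":0},
  {"linear":[0,0,0],"turn":0},
])

```text
t: 17.3
ee_pos: [527.4, 81.9, 52.1]
orientation: [-2.97, 1.022, 0.002]
ft_force: [-3.9, 4.3, 8.7]
width: 15.7
grasp_force: 30.0
```

arm_command([
  {"linear":[0,0,0],"turn":0},
  {"linear":[0,0,0],"turn":0},
  {"linear":[0,0,0],"turn":0},
])

```text
t: 17.6
ee_pos: [527.4, 82.0, 52.1]
orientation: [-2.97, 1.022, 0.002]
ft_force: [-2.3, 4.3, 7.7]
width: 15.8
grasp_force: 30.0
```

```bash
cat >> h.py <<'E'
def front(d,o,zt):
    f=d['frame']; hsv=cv2.cvtColor(f,cv2.COLOR_BGR2HSV)
    m=((abs(hsv[...,0].astype(int)-27)<9)&(hsv[...,1]>110)&(hsv[...,2]>40)); m[:,:290]=0; m[:,350:]=0; m[300:]=0
    r=np.argwhere(m[:,300:336].sum(1)>8).ravel(); v=r.min()
    c=np.argwhere(m[v:v+12].sum(0)>6).ravel(); u=(c.min()+c.max())/2
    R=cv2.Rodrigues(o['orientation'])[0]; w=R.T@(onz(d,u,v-.5,zt)-o['ee_pos']); return v,u,w.round(1)
E
python3 - <<'E'
from h import *
d=img('wrist'); o=ctrl.get_obs(); cv2.imwrite('pics/w6.png',d['frame']); np.save('pics/w6.npy',d,allow_pickle=True)
print(o['t'],o['ee_pos'],o['ft_force'],o['qpos'][5])
print(front(d,o,24))
d5=np.load('pics/w5.npy',allow_pickle=True).item(); o5=dict(orientation=np.array([2.971,-1.018,-.002]),ee_pos=np.array([503.1,100.2,123.4]))
print(front(d5,o5,123.4-44+16))
E
```

```text
17.65 [527.42723829  81.94978056  52.15068318] [-3.4546835   4.51826341  8.44239757] 2.36323776908951
(np.int64(160), np.float64(317.0), array([47.8,  0.2, 28.1]))
(np.int64(73), np.float64(317.0), array([90.1,  0.2, 27.9]))
```

View pics/w6.png

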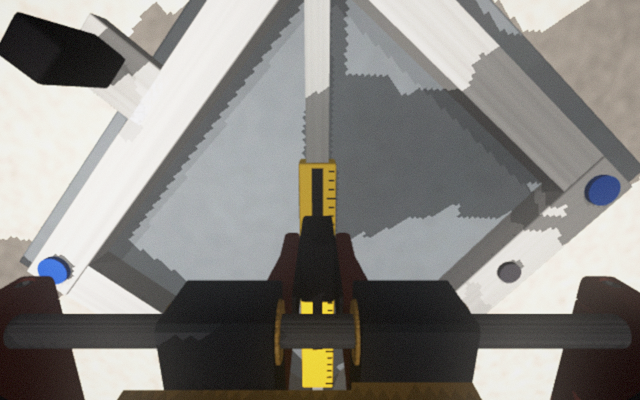

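View: channel front edge at row 161, rear end at (318,388), and the nose heading into the far red corner. The extension reads ~42 mm, while the TCP travelled 47.7 mm, so I'll check where the foot is.

Run:
```python
from h import *
d=np.load('pics/w6.npy',allow_pickle=True).item(); o=ctrl.get_obs(); R=cv2.Rodrigues(o['orientation'])[0]
f=d['frame']; print(f[375:400:1,310:326].mean(axis=1).astype(int).tolist())
for q,z in [((318,387.5),24),((318,389.5),8),((317,161),24),((317,299),64),((317,216),26),((317,298),24)]:
    print(q,(R.T@(onz(d,*q,z)-o['ee_pos'])).round(1))
for n in ['blue']:
    hsv=cv2.cvtColor(f,cv2.COLOR_BGR2HSV); m=(abs(hsv[...,0].astype(int)-112)<14)&(hsv[...,1]>130)
    k,l,s,c=cv2.connectedComponentsWithStats(m.astype(np.uint8))
    for i in range(1,k):
        if s[i,4]>25: print(s[i,4],c[i].round(1),onz(d,*c[i],30).round(1))
t=img('top'); cv2.imwrite('pics/t6.png',cv2.resize(t['frame'][120:240,230:350],None,fx=5,fy=5,interpolation=cv2.INTER_CUBIC)); np.save('pics/t6.npy',t,allow_pickle=True)
```

```text
[[58, 212, 237], [58, 212, 236], [59, 212, 237], [57, 211, 236], [58, 211, 236], [58, 212, 236], [58, 212, 236], [57, 210, 235], [57, 208, 234], [58, 210, 235], [58, 212, 237], [64, 203, 233], [100, 175, 199], [128, 138, 143], [113, 122, 127], [62, 84, 97], [27, 57, 75], [24, 56, 73], [24, 55, 73], [24, 54, 71], [23, 53, 70], [23, 53, 69], [24, 52, 69], [23, 51, 68], [23, 51, 66]]
(318, 387.5) [-102.     1.    28.3]
(318, 389.5) [-120.6    1.1   44.3]
(317, 161) [47.   0.2 28.1]
(317, 299) [ -9.1   0.2 -11.8]
(317, 216) [17.3  0.2 26.1]
(317, 298) [-35.    0.3  28.2]
686 [603.6 189.9] [462.4 -55.3  30. ]
504 [ 52.7 269.6] [607.4 205.6  30. ]
```

The numbers agree: the block sits about 3.7 mm ahead of the TCP, and extension was ~0 at seating and ~47 now. The foot is therefore still seated, and the force comes from both walls at the nose. Next I'll retract, lift and turn to the blue diagonal.

arm_command([
  {"linear":[-0.004,0,0],"turn":0},
  {"linear":[-0.006,0,0],"turn":0},
  {"linear":[-0.006,0,0],"turn":0},
  {"linear":[-0.006,0,0],"turn":0},
  {"linear":[-0.006,0,0],"turn":0},
  {"linear":[-0.006,0,0],"turn":0},
  {"linear":[-0.005,0,0],"turn":0},
  {"linear":[-0.003,0,0],"turn":0},
  {"linear":[0,0,0],"turn":0},
])

```text
t: 18.6
ee_pos: [494.8, 107.4, 52.2]
orientation: [-2.971, 1.021, -0.0]
ft_force: [-0.9, 0.3, 7.5]
width: 15.8
grasp_force: 30.0
```

arm_command([
  {"linear":[0.002,0,-0.01],"turn":0},
  {"linear":[0.008,0,-0.02],"turn":0},
  {"linear":[0.01,0,-0.03],"turn":0},
  {"linear":[0.0197,0.0152,-0.01],"turn":0},
  {"linear":[0.0197,0.0152,0],"turn":0},
  {"linear":[-0.0003,0.0152,0],"turn":0},
  {"linear":[0,0,0],"turn":0},
])

```text
t: 19.3
ee_pos: [510.8, 33.4, 121.0]
orientation: [2.968, -1.024, -0.006]
ft_force: [-0.5, 0.3, -4.5]
width: 16.0
grasp_force: 30.0
```

arm_command([
  {"linear":[0,0,0],"turn":-0.145},
  {"linear":[0,0,0],"turn":-0.145},
  {"linear":[0,0,0],"turn":-0.145},
  {"linear":[0,0,0],"turn":-0.145},
  {"linear":[0,0,0],"turn":-0.145},
  {"linear":[0,0,0],"turn":-0.145},
  {"linear":[0,0,0],"turn":-0.145},
  {"linear":[0,0,0],"turn":-0.145},
  {"linear":[0,0,0],"turn":-0.145},
  {"linear":[0,0,0],"turn":-0.145},
])

```text
t: 20.3
ee_pos: [512.1, 35.4, 121.0]
orientation: [-2.896, -1.214, 0.003]
ft_force: [0.6, 0.5, -4.0]
width: 16.3
grasp_force: 30.0
```

arm_command([
  {"linear":[0,0,0],"turn":-0.145},
  {"linear":[0,0,0],"turn":-0.145},
  {"linear":[0,0,0],"turn":0},
  {"linear":[0,0,0],"turn":0},
  {"linear":[0,0,0],"turn":0},
])

```text
t: 20.8
ee_pos: [513.0, 35.0, 121.4]
orientation: [-2.698, -1.608, 0.001]
ft_force: [-1.0, -0.6, -5.1]
width: 16.2
grasp_force: 30.0
```

Run:
```python
from h import *
d=img('wrist'); o=ctrl.get_obs(); cv2.imwrite('pics/w7.png',d['frame']); np.save('pics/w7.npy',d,allow_pickle=True)
R=cv2.Rodrigues(o['orientation'])[0]; print(o['t'],o['ee_pos'],o['ft_force'],o['qpos'][5],np.arctan2(R[1,0],R[0,0]))
print(front(d,o,o['ee_pos'][2]-44+16))
f=d['frame']; hsv=cv2.cvtColor(f,cv2.COLOR_BGR2HSV)
for n,m in [('red',((hsv[...,0]<8)|(hsv[...,0]>172))&(hsv[...,1]>130)),('blue',(abs(hsv[...,0].astype(int)-112)<14)&(hsv[...,1]>130))]:
    k,l,s,c=cv2.connectedComponentsWithStats(m.astype(np.uint8))
    for i in range(1,k):
        if s[i,4]>60: print(n,s[i,4],c[i].round(1),onz(d,*c[i],30).round(1))
```

```text
20.85 [513.16392023  34.86057901 121.46095724] [-0.23426414  0.40376436 -3.87302131] 0.5398349556174789 1.0754675724344491
(np.int64(67), np.float64(317.0), array([93.7, -0.8, 28. ]))
red 450 [104.5 113.9] [416.5 165.3  30. ]
red 379 [519.5 178.3] [652.8 -13.4  30. ]
red 86 [346.4 285.7] [502.4 -32.8  30. ]
red 643 [628.3 371. ] [ 681.  -224.5   30. ]
red 70 [ 10.3 360.8] [212.1  39.4  30. ]
red 195 [ 11.2 389. ] [190.8  15.7  30. ]
```

arm_command([
  {"linear":[0,0,0.03],"turn":-0.004},
  {"linear":[0,0,0.025],"turn":0},
  {"linear":[0,0,0.008],"turn":0},
  {"linear":[0,0,0.002],"turn":0},
  {"linear":[0,0,0],"turn":0},
  {"linear":[0,0,0],"turn":0},
])

```text
t: 21.45
ee_pos: [514.3, 34.7, 57.5]
orientation: [2.693, 1.617, 0.002]
ft_force: [-0.0, 1.1, -4.1]
width: 16.1
grasp_force: 30.0
```

arm_command([
  {"linear":[-0.004,0,0],"turn":0},
  {"linear":[-0.003,0,0],"turn":0},
  {"linear":[-0.002,0,0],"turn":0},
  {"linear":[0,0,0],"turn":0},
])

```text
t: 21.85
ee_pos: [509.1, 26.4, 56.8]
orientation: [2.694, 1.617, 0.0]
ft_force: [0.2, -0.5, -4.4]
width: 16.0
grasp_force: 30.0
```

arm_command([
  {"linear":[-0.001,0,0],"turn":0},
  {"linear":[0,0,0],"turn":0},
])

```text
t: 22.05
ee_pos: [508.7, 25.7, 56.6]
orientation: [-2.693, -1.617, 0.0]
ft_force: [0.6, -0.2, -4.0]
width: 15.6
grasp_force: 30.0
```

arm_command([
  {"linear":[-0.001,0,0],"turn":0},
  {"linear":[0,0,0],"turn":0},
])

```text
t: 22.25
ee_pos: [508.2, 24.9, 56.5]
orientation: [-2.693, -1.617, 0.0]
ft_force: [0.9, 0.0, -4.6]
width: 15.9
grasp_force: 30.0
```

arm_command([
  {"linear":[-0.0007,0,0],"turn":0},
  {"linear":[0,0,0],"turn":0},
])

```text
t: 22.45
ee_pos: [507.9, 24.3, 56.5]
orientation: [-2.693, -1.617, 0.0]
ft_force: [0.7, 0.3, -4.7]
width: 16.2
grasp_force: 30.0
```

arm_command([
  {"linear":[-0.0007,0,0],"turn":0},
  {"linear":[0,0,0],"turn":0},
])

```text
t: 22.65
ee_pos: [507.6, 23.7, 56.6]
orientation: [-2.693, -1.617, -0.0]
ft_force: [-0.3, -0.0, -4.2]
width: 16.1
grasp_force: 30.0
```

arm_command([
  {"linear":[-0.0007,0,0],"turn":0},
  {"linear":[0,0,0],"turn":0},
])

```text
t: 22.85
ee_pos: [507.7, 23.4, 56.7]
orientation: [-2.694, -1.617, -0.001]
ft_force: [1.3, 4.4, -4.4]
width: 15.3
grasp_force: 30.0
```

arm_command([
  {"linear":[-0.0007,0,0],"turn":0},
  {"linear":[0,0,0],"turn":0},
])

```text
t: 23.05
ee_pos: [507.7, 23.2, 56.8]
orientation: [-2.694, -1.616, -0.003]
ft_force: [2.4, 7.4, -4.8]
width: 15.8
grasp_force: 30.0
```

arm_command([
  {"linear":[0.0004,-0.0007,0],"turn":0},
  {"linear":[0,0,0],"turn":0},
])

```text
t: 23.25
ee_pos: [507.4, 23.5, 56.8]
orientation: [2.692, 1.617, 0.003]
ft_force: [1.8, 4.4, -4.7]
width: 15.9
grasp_force: 30.0
```

arm_command([
  {"linear":[0,-0.0007,0],"turn":0},
  {"linear":[0,0,0],"turn":0},
])

```text
t: 23.45
ee_pos: [507.1, 23.6, 56.9]
orientation: [2.692, 1.617, 0.003]
ft_force: [3.7, 3.4, -5.3]
width: 15.8
grasp_force: 30.0
```

arm_command([
  {"linear":[-0.0003,0,0.0015],"turn":0},
  {"linear":[0,0,0.0015],"turn":0},
  {"linear":[0,0,0.001],"turn":0},
  {"linear":[0,0,0],"turn":0},
])

```text
t: 23.85
ee_pos: [507.3, 23.5, 53.2]
orientation: [2.692, 1.617, 0.004]
ft_force: [2.4, 5.7, -0.6]
width: 15.7
grasp_force: 30.0
```

arm_command([
  {"linear":[0,0,0.0007],"turn":0},
  {"linear":[0,0,0],"turn":0},
])

```text
t: 24.05
ee_pos: [507.3, 23.5, 52.6]
orientation: [2.692, 1.617, 0.004]
ft_force: [3.6, 5.1, 0.2]
width: 15.8
grasp_force: 30.0
```

arm_command([
  {"linear":[0,0,0.0005],"turn":0},
  {"linear":[0,0,0],"turn":0},
])

```text
t: 24.25
ee_pos: [507.3, 23.5, 52.2]
orientation: [2.692, 1.617, 0.004]
ft_force: [2.9, 5.4, 1.0]
width: 15.8
grasp_force: 30.0
```

arm_command([
  {"linear":[0.002,0,0],"turn":0},
  {"linear":[0.004,0,0],"turn":0},
  {"linear":[0.006,0,0],"turn":0},
  {"linear":[0.006,0,0],"turn":0},
  {"linear":[0.006,0,0],"turn":0},
  {"linear":[0.006,0,0],"turn":0},
  {"linear":[0.006,0,0],"turn":0},
  {"linear":[0.004,0,0],"turn":0},
  {"linear":[0.003,0,0],"turn":0},
  {"linear":[0,0,0],"turn":0},
])

```text
t: 25.25
ee_pos: [527.4, 61.3, 52.2]
orientation: [2.692, 1.617, 0.003]
ft_force: [1.9, -0.3, 6.2]
width: 15.6
grasp_force: 30.0
```

arm_command([
  {"linear":[0.001,0,0],"turn":0},
  {"linear":[0.001,0,0],"turn":0},
  {"linear":[0.001,0,0],"turn":0},
  {"linear":[0,0,0],"turn":0},
])

```text
t: 25.65
ee_pos: [528.6, 63.7, 52.2]
orientation: [2.692, 1.617, 0.003]
ft_force: [2.7, -0.6, 5.6]
width: 15.7
grasp_force: 30.0
```

arm_command([
  {"linear":[0.001,0,0],"turn":0},
  {"linear":[0,0,0],"turn":0},
])

```text
t: 25.85
ee_pos: [529.1, 64.6, 52.2]
orientation: [2.692, 1.617, 0.003]
ft_force: [3.2, -0.2, 4.7]
width: 15.5
grasp_force: 30.0
```

arm_command([
  {"linear":[0.001,0,0],"turn":0},
  {"linear":[0,0,0],"turn":0},
])

```text
t: 26.05
ee_pos: [529.5, 65.4, 52.2]
orientation: [2.692, 1.617, 0.003]
ft_force: [2.4, -1.3, 5.6]
width: 15.8
grasp_force: 30.0
```

arm_command([
  {"linear":[0.001,0,0],"turn":0},
  {"linear":[0,0,0],"turn":0},
])

```text
t: 26.25
ee_pos: [530.0, 66.3, 52.2]
orientation: [2.692, 1.617, 0.003]
ft_force: [2.2, -0.7, 6.3]
width: 15.9
grasp_force: 30.0
```

arm_command([
  {"linear":[0.001,0,0],"turn":0},
  {"linear":[0,0,0],"turn":0},
])

```text
t: 26.45
ee_pos: [530.3, 66.9, 52.2]
orientation: [2.692, 1.617, 0.002]
ft_force: [1.5, -4.1, 6.0]
width: 15.7
grasp_force: 30.0
```

arm_command([
  {"linear":[0.001,0,0],"turn":0},
  {"linear":[0,0,0],"turn":0},
])

```text
t: 26.65
ee_pos: [530.4, 67.2, 52.2]
orientation: [2.691, 1.617, 0.0]
ft_force: [0.5, -8.2, 8.1]
width: 15.8
grasp_force: 30.0
```

arm_command([
  {"linear":[0,0.0008,0],"turn":0},
  {"linear":[0,0,0],"turn":0},
])

```text
t: 26.85
ee_pos: [530.5, 67.0, 52.1]
orientation: [2.693, 1.617, -0.001]
ft_force: [-0.6, -5.5, 10.0]
width: 15.9
grasp_force: 30.0
```

arm_command([
  {"linear":[0.0002,0.0008,0],"turn":0},
  {"linear":[0,0,0],"turn":0},
  {"linear":[0,0,0],"turn":0},
  {"linear":[0,0,0],"turn":0},
])

```text
t: 27.25
ee_pos: [530.6, 67.0, 52.1]
orientation: [2.693, 1.617, -0.003]
ft_force: [-3.4, -4.6, 12.4]
width: 15.7
grasp_force: 30.0
```

Run:
```python
from h import *
d=img('wrist'); o=ctrl.get_obs(); cv2.imwrite('pics/w8.png',d['frame']); np.save('pics/w8.npy',d,allow_pickle=True)
R=cv2.Rodrigues(o['orientation'])[0]; print(o['t'],o['ee_pos'],o['ft_force'],np.arctan2(R[1,0],R[0,0]))
print(front(d,o,24))
f=d['frame']; print(f[375:400,310:326].mean(axis=1).astype(int).tolist())
hsv=cv2.cvtColor(f,cv2.COLOR_BGR2HSV)
m=((hsv[...,0]<8)|(hsv[...,0]>172))&(hsv[...,1]>130)
k,l,s,c=cv2.connectedComponentsWithStats(m.astype(np.uint8))
for i in range(1,k):
    if s[i,4]>60: print(s[i,4],c[i].round(1),onz(d,*c[i],30).round(1))
```

```text
27.3 [530.53676831  66.97493514  52.11048531] [-3.6342616  -3.60915418 11.04699292] 1.0816779923839728
(np.int64(162), np.float64(317.0), array([47.5, -0.7, 28. ]))
[[33, 122, 152], [32, 122, 153], [32, 121, 153], [32, 122, 152], [32, 122, 152], [31, 121, 152], [33, 122, 152], [31, 120, 152], [32, 122, 152], [30, 118, 149], [31, 119, 149], [32, 121, 151], [31, 120, 151], [38, 111, 135], [49, 88, 103], [48, 80, 100], [35, 77, 105], [35, 78, 105], [33, 77, 104], [34, 75, 102], [33, 72, 97], [30, 66, 89], [27, 61, 83], [29, 60, 81], [25, 56, 75]]
780 [ 34.5 190.1] [416.7 165.4  30. ]
572 [579.4 270.7] [652.8 -12.1  30. ]
86 [287.5 281.9] [506.   57.5  30. ]
202 [346.7 291.8] [532.6  36.2  30. ]
709 [626.7 372.5] [659.7 -95.1  30. ]
200 [  8.6 384.5] [315.5  75.9  30. ]
```

Both walls carry load at the nose, so the blue span is made. The blue length (ext ≈49.3 from TCP travel) is about 1.5 mm longer than the red (≈47.75), so the bar sits about +1 mm in frame y. The pin heads give +1.3. Next: slacken, release and lift.

arm_command([
  {"linear":[-0.002,-0.0005,-0.0005],"turn":0},
  {"linear":[-0.002,0,0],"turn":0},
  {"linear":[-0.002,0,0],"turn":0},
  {"linear":[0,0,0],"turn":0},
])

```text
t: 27.7
ee_pos: [528.0, 62.4, 52.1]
orientation: [2.693, 1.617, -0.0]
ft_force: [-0.2, -1.1, 6.9]
width: 15.4
grasp_force: 30.0
```

arm_command([
  {"linear":[0,0,0],"turn":0},
  {"linear":[0,0,0],"turn":0},
  {"linear":[0,0,0],"turn":0},
  {"linear":[0,0,0],"turn":0},
  {"linear":[0,0,0],"turn":0},
], jaw=0)

```text
t: 28.2
ee_pos: [527.9, 62.6, 51.7]
orientation: [-2.693, -1.617, 0.001]
ft_force: [0.3, 0.0, 0.2]
width: 43.9
grasp_force: 0.0
```

arm_command([
  {"linear":[0,0,-0.01],"turn":0},
  {"linear":[0,0,-0.03],"turn":0},
  {"linear":[0,0,-0.03],"turn":0},
  {"linear":[0,0,-0.03],"turn":0},
  {"linear":[0,0,-0.03],"turn":0},
  {"linear":[0,0,-0.02],"turn":0},
  {"linear":[0,0,0],"turn":0},
])

```text
t: 28.9
ee_pos: [529.8, 62.8, 205.4]
orientation: [2.691, 1.616, 0.009]
ft_force: [-0.5, 0.4, -0.3]
width: 43.7
grasp_force: 0.0
```

arm_command([
  {"linear":[0,0,0],"turn":0.145},
  {"linear":[0,0,0],"turn":0.145},
  {"linear":[0,0,0],"turn":0.145},
  {"linear":[0,0,0],"turn":0.145},
  {"linear":[0,0,0],"turn":0.145},
  {"linear":[0,0,0],"turn":0.145},
  {"linear":[0,0,0],"turn":0.005},
  {"linear":[0,0,0],"turn":0},
  {"linear":[0,0,0],"turn":0},
], jaw=-1)

```text
t: 29.8
ee_pos: [527.8, 62.6, 201.5]
orientation: [-3.124, -0.328, 0.001]
ft_force: [0.6, -0.5, -0.2]
width: 0.4
grasp_force: 0.0
```

Run:
```python
from h import *
d=img('wrist'); o=ctrl.get_obs(); cv2.imwrite('pics/w9.png',d['frame']); np.save('pics/w9.npy',d,allow_pickle=True)
R=cv2.Rodrigues(o['orientation'])[0]; print(o['t'],o['ee_pos'],np.arctan2(R[1,0],R[0,0]),o['width'])
f=d['frame']; hsv=cv2.cvtColor(f,cv2.COLOR_BGR2HSV)
for n,m in [('red',((hsv[...,0]<8)|(hsv[...,0]>172))&(hsv[...,1]>130)),('blue',(abs(hsv[...,0].astype(int)-112)<14)&(hsv[...,1]>130))]:
    k,l,s,c=cv2.connectedComponentsWithStats(m.astype(np.uint8))
    for i in range(1,k):
        if s[i,4]>60: print(n,s[i,4],c[i].round(1),onz(d,*c[i],30).round(1))
print('post expected px',proj(d,[664.5,103.3,70]))
```

```text
29.85 [527.84734012  62.5968486  201.6281867 ] 0.20888237264582946 0.29838437768198395
red 268 [431.4  65.6] [652.9 -13.7  30. ]
red 157 [200.2 263.1] [416.2 165.1  30. ]
red 255 [631.9 317.8] [ 449.4 -311.8   30. ]
red 391 [ 16.1 383.7] [210.6 362.5  30. ]
red 213 [627.8 387.3] [ 358.7 -353.5   30. ]
blue 261 [177.6  64.5] [606.8 206.   30. ]
blue 138 [413.5 263.9] [462.5 -55.   30. ]
post expected px [302.38995711   8.3424754 ]
```

View pics/w9.png

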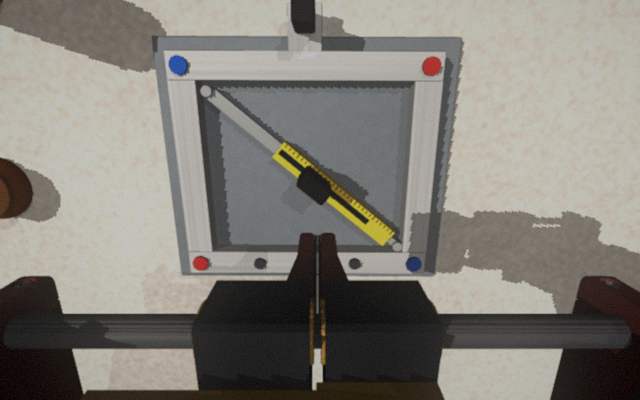

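View: the rule lies flat on the plate, foot at (397,246) in the blue near corner and nose at (206,91), with the post at (303,12). The pins again give +1.1 mm of rack, so I'll push the post about 1 mm toward −y with closed fingers.

arm_command([
  {"linear":[0.0284,-0.0093,0],"turn":0},
  {"linear":[0.0284,-0.0093,0],"turn":0},
  {"linear":[0.0284,-0.0093,0],"turn":0},
  {"linear":[0.0284,-0.0093,0],"turn":0},
  {"linear":[0.0284,-0.0093,0],"turn":0},
  {"linear":[0,0,0],"turn":0},
  {"linear":[0,0,0],"turn":0},
])

```text
t: 30.55
ee_pos: [657.1, 137.4, 201.2]
orientation: [3.124, 0.326, -0.002]
ft_force: [-1.0, -0.5, -0.4]
width: 0.5
grasp_force: 0.0
```

arm_command([
  {"linear":[0,0,0.03],"turn":0},
  {"linear":[0,0,0.04],"turn":0},
  {"linear":[0,0,0.04],"turn":0},
  {"linear":[0,0,0.022],"turn":0},
  {"linear":[0,0,0.01],"turn":0},
  {"linear":[0,0,0],"turn":0},
  {"linear":[0,0,0],"turn":0},
])

```text
t: 31.25
ee_pos: [658.0, 137.1, 61.1]
orientation: [-3.125, -0.324, -0.002]
ft_force: [-0.3, -0.5, -0.2]
width: 0.6
grasp_force: 0.0
```

arm_command([
  {"linear":[0,0.004,0],"turn":0},
  {"linear":[0,0.003,0],"turn":0},
  {"linear":[0,0.002,0],"turn":0},
  {"linear":[0,0,0],"turn":0},
  {"linear":[0,0,0],"turn":0},
])

```text
t: 31.75
ee_pos: [659.4, 128.3, 60.1]
orientation: [-3.125, -0.324, -0.001]
ft_force: [0.4, -0.2, -0.3]
width: 0.3
grasp_force: 0.0
```

arm_command([
  {"linear":[0,0.001,0],"turn":0},
  {"linear":[0,0,0],"turn":0},
])

```text
t: 31.95
ee_pos: [659.5, 127.4, 59.8]
orientation: [3.125, 0.324, -0.0]
ft_force: [-0.5, -0.7, -0.2]
width: 0.5
grasp_force: 0.0
```

arm_command([
  {"linear":[0,0.001,0],"turn":0},
  {"linear":[0,0,0],"turn":0},
])

```text
t: 32.15
ee_pos: [659.7, 126.4, 59.8]
orientation: [3.125, 0.324, -0.0]
ft_force: [-0.4, 0.4, -0.3]
width: 0.7
grasp_force: 0.0
```

arm_command([
  {"linear":[0,0.0007,0],"turn":0},
  {"linear":[0,0,0],"turn":0},
])

```text
t: 32.35
ee_pos: [659.9, 125.7, 59.8]
orientation: [3.125, 0.324, -0.0]
ft_force: [-0.0, -0.5, -0.7]
width: 0.2
grasp_force: 0.0
```

arm_command([
  {"linear":[0,0.0007,0],"turn":0},
  {"linear":[0,0,0],"turn":0},
])

```text
t: 32.55
ee_pos: [660.0, 125.0, 59.9]
orientation: [3.125, 0.324, -0.0]
ft_force: [-0.4, -0.4, -0.4]
width: 0.5
grasp_force: 0.0
```

arm_command([
  {"linear":[0,0.0007,0],"turn":0},
  {"linear":[0,0,0],"turn":0},
])

```text
t: 32.75
ee_pos: [660.1, 124.4, 59.9]
orientation: [-3.125, -0.324, 0.0]
ft_force: [0.3, -0.0, -0.0]
width: 0.4
grasp_force: 0.0
```

arm_command([
  {"linear":[0,0.0005,0],"turn":0},
  {"linear":[0,0,0],"turn":0},
])

```text
t: 32.95
ee_pos: [660.3, 123.9, 59.9]
orientation: [3.125, 0.324, 0.0]
ft_force: [-0.5, 0.1, 0.6]
width: 0.1
grasp_force: 0.0
```

arm_command([
  {"linear":[0,0.001,0],"turn":0},
  {"linear":[0,0,0],"turn":0},
])

```text
t: 33.15
ee_pos: [660.5, 122.8, 59.9]
orientation: [3.125, 0.324, -0.0]
ft_force: [-0.5, 0.5, 0.1]
width: 0.8
grasp_force: 0.0
```

arm_command([
  {"linear":[0,0.001,0],"turn":0},
  {"linear":[0,0,0],"turn":0},
])

```text
t: 33.35
ee_pos: [660.7, 121.9, 59.9]
orientation: [-3.125, -0.324, -0.0]
ft_force: [-0.5, -0.3, -0.3]
width: 0.5
grasp_force: 0.0
```

arm_command([
  {"linear":[0,0.0007,0],"turn":0},
  {"linear":[0,0,0],"turn":0},
])

```text
t: 33.55
ee_pos: [660.8, 121.4, 59.9]
orientation: [-3.125, -0.324, 0.0]
ft_force: [0.3, 1.1, 0.3]
width: 0.4
grasp_force: 0.4
```

arm_command([
  {"linear":[0,0.0004,0],"turn":0},
  {"linear":[0,0,0],"turn":0},
])

```text
t: 33.75
ee_pos: [660.8, 121.3, 59.9]
orientation: [-3.124, -0.324, 0.0]
ft_force: [-0.6, 3.6, -0.3]
width: 0.8
grasp_force: 1.6
```

arm_command([
  {"linear":[0,0.0004,0],"turn":0},
  {"linear":[0,0,0],"turn":0},
])

```text
t: 33.95
ee_pos: [660.8, 121.2, 59.9]
orientation: [-3.124, -0.324, 0.0]
ft_force: [-1.0, 5.7, 0.2]
width: 0.6
grasp_force: 2.7
```

arm_command([
  {"linear":[0,0.0004,0],"turn":0},
  {"linear":[0,0,0],"turn":0},
])

```text
t: 34.15
ee_pos: [660.8, 121.2, 59.9]
orientation: [-3.124, -0.324, 0.0]
ft_force: [-0.2, 7.4, -0.8]
width: 0.3
grasp_force: 3.5
```

arm_command([
  {"linear":[0,0.0006,0],"turn":0},
  {"linear":[0,0.0006,0],"turn":0},
  {"linear":[0,0.0004,0],"turn":0},
  {"linear":[0,0,0],"turn":0},
])

```text
t: 34.55
ee_pos: [660.8, 121.0, 59.9]
orientation: [-3.122, -0.323, 0.001]
ft_force: [-1.9, 13.8, 0.8]
width: 0.4
grasp_force: 6.8
```

arm_command([
  {"linear":[0,0.0004,0],"turn":0},
  {"linear":[0,0,0],"turn":0},
])

```text
t: 34.75
ee_pos: [660.8, 121.0, 59.9]
orientation: [-3.122, -0.323, 0.001]
ft_force: [-3.0, 15.8, 1.1]
width: -0.0
grasp_force: 7.6
```

arm_command([
  {"linear":[0,0.0003,0],"turn":0},
  {"linear":[0,0,0],"turn":0},
])

```text
t: 34.95
ee_pos: [660.8, 121.0, 59.9]
orientation: [-3.121, -0.323, 0.001]
ft_force: [-3.5, 16.4, 0.3]
width: 0.4
grasp_force: 8.2
```

arm_command([
  {"linear":[0,0.0004,0],"turn":0},
  {"linear":[0,0,0],"turn":0},
])

```text
t: 35.15
ee_pos: [660.9, 120.8, 59.9]
orientation: [-3.121, -0.323, 0.001]
ft_force: [-3.4, 17.0, 0.4]
width: 0.2
grasp_force: 8.7
```

arm_command([
  {"linear":[0,0.0004,0],"turn":0},
  {"linear":[0,0,0],"turn":0},
])

```text
t: 35.35
ee_pos: [661.0, 120.4, 59.9]
orientation: [-3.121, -0.323, 0.001]
ft_force: [-3.5, 17.0, 1.2]
width: 0.5
grasp_force: 8.8
```

arm_command([
  {"linear":[0,0.0003,0],"turn":0},
  {"linear":[0,0,0],"turn":0},
])

```text
t: 35.55
ee_pos: [661.0, 120.2, 59.9]
orientation: [-3.121, -0.323, 0.001]
ft_force: [-3.4, 17.2, 0.6]
width: 0.5
grasp_force: 8.9
```

arm_command([
  {"linear":[0,0.0002,0],"turn":0},
  {"linear":[0,0,0],"turn":0},
])

```text
t: 35.75
ee_pos: [661.1, 120.0, 59.9]
orientation: [-3.121, -0.323, 0.001]
ft_force: [-3.2, 17.6, 0.1]
width: 0.5
grasp_force: 8.9
```

arm_command([
  {"linear":[0,-0.003,0],"turn":0},
  {"linear":[0,-0.01,0],"turn":0},
  {"linear":[0,-0.015,0],"turn":0},
  {"linear":[0,0,-0.03],"turn":0},
  {"linear":[0,0,-0.04],"turn":0},
  {"linear":[0,0,-0.04],"turn":0},
  {"linear":[0,0,-0.03],"turn":0},
  {"linear":[0,0,0],"turn":0},
])

```text
t: 36.55
ee_pos: [658.7, 145.1, 205.3]
orientation: [-3.124, -0.324, -0.014]
ft_force: [1.3, 0.0, -0.2]
width: 0.9
grasp_force: 0.0
```

arm_command([
  {"linear":[-0.0284,0.0118,0],"turn":0},
  {"linear":[-0.0284,0.0118,0],"turn":0},
  {"linear":[-0.0284,0.0118,0],"turn":0},
  {"linear":[-0.0284,0.0118,0],"turn":0},
  {"linear":[-0.0284,0.0118,0],"turn":0},
  {"linear":[0,0,0],"turn":0},
  {"linear":[0,0,0],"turn":0},
  {"linear":[0,0,0],"turn":0},
])

```text
t: 37.35
ee_pos: [530.0, 57.6, 199.7]
orientation: [3.125, 0.324, 0.001]
ft_force: [0.5, 0.4, -0.7]
width: 0.5
grasp_force: 0.0
```

Run:
```python
from h import *
d=img('wrist'); o=ctrl.get_obs(); cv2.imwrite('pics/w10.png',d['frame'])
R=cv2.Rodrigues(o['orientation'])[0]; print(o['t'],o['ee_pos'],np.arctan2(R[1,0],R[0,0]),o['width'])
def pins(d):
    hsv=cv2.cvtColor(d['frame'],cv2.COLOR_BGR2HSV); P=[]
    for m in [((hsv[...,0]<8)|(hsv[...,0]>172))&(hsv[...,1]>130),(abs(hsv[...,0].astype(int)-112)<14)&(hsv[...,1]>130)]:
        k,l,s,c=cv2.connectedComponentsWithStats(m.astype(np.uint8))
        q=[onz(d,*c[i],30)[:2] for i in range(1,k) if s[i,4]>60 and 150<c[i][0]<470 and c[i][1]<275]; q=sorted(q,key=lambda a:a[0]); P+=[q[0],q[-1]]
    return P
for dd in [np.load('pics/w9.npy',allow_pickle=True).item(),d]:
    rn,rf,bn,bf=pins(dd); print(np.round([rn,rf,bn,bf],1).tolist())
    a=(rn-bn)+(bf-rf); y=a/np.linalg.norm(a); print('s',((rf+bf)/2-(rn+bn)/2)@y, 'diag',np.linalg.norm(rn-rf),np.linalg.norm(bn-bf))
```

```text
37.4 [530.07077463  57.69991967 199.71621547] 0.20702591353600824 0.7021149080775508
[[416.2, 165.1], [652.9, -13.7], [462.5, -55.0], [606.8, 206.0]]
s 1.096087230945602 diag 296.6834630801062 298.3395953408706
[[416.2, 165.0], [653.1, -14.7], [462.4, -54.6], [607.0, 205.2]]
s 0.034088513712763044 diag 297.2869251851492 297.3384094719428
```

View pics/w10.png

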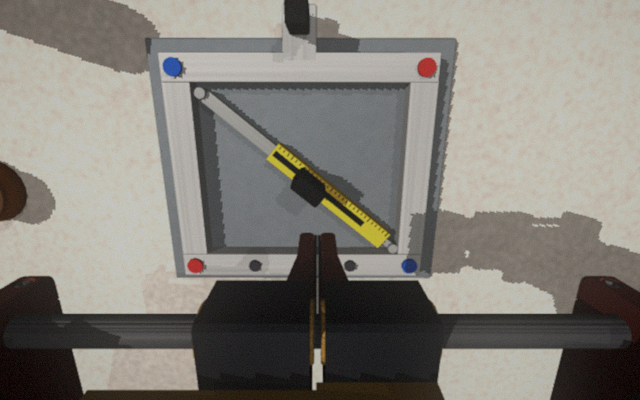

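The rule lies flat and free in the frame, foot at (392,248) and nose at (199,93). The pin diagonals now agree (297.3 and 297.3), so I'll hand in.

```bash
python3 -c "
from workcell import ctrl
print(ctrl.close_job())"
```

```text
the job is handed in; nothing more can be done
None
```

I handed the job in at about 37 s: I measured the red diagonal and then the blue (blue was about 1.5 mm longer), pushed the far bar about 1 mm toward −y so the camera-measured diagonals now agree to about 0.1 mm, and left the rule lying flat in the frame; the hand-in reported no verdict.

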